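# Set the board tester's load lever to the notch for the waiting board

## Robot

A 6-joint arm with a two-finger parallel gripper is mounted at the origin on the work surface. World frame = base frame: x ahead of the robot, y to its left, z up, the work surface at z = 0. Lengths are in mm, angles in rad, forces in N, time in s.
With the tool pointing down it reaches from about 300 to 875 mm from the base axis. Payload 6.4 kg.
Tool frame: the origin (TCP) lies midway between the tips of the shut fingers; the grasp point (between the pads) lies 19 mm behind it (grasp_offset is the distance from the TCP to the grasp point, in mm); z points along the fingers, y is the direction in which the jaws open and shut (so a half turn about z gives the same grasp; the last joint's range is limited). The gripper opens to 88 mm and grips with 3 to 60 N. Pads are 18 mm wide; open, the fingers measure 123 mm over their backs; the gripper's body (75 mm by 187 mm) begins 45 mm behind the grasp point.
Start: joints at [0.986, 0.181, 1.607, -0, 1.354, -0.206], TCP at [212.628, 534.257, 198.714] pointing down, gripper open.
Joint ranges: [-2.99, 2.99], [-0.89, 2.07], [0.3, 2.58], [-1.14, 4.28], [0, 2.63], [-3.12, 3.12]. Speed limits (rad/s): [2.57, 2.57, 3.01, 3.14, 3.14, 3.14].

## Interface

Orientations are given as a rotation vector (axis times angle).
In Python, from station import * gives the robot as it stands. The module is installed in compiled form; this text tells all that it offers.
- The arm moves only by the tool arm_command, never from a script. Its arguments are lists of equal length, an entry for each row: "offset": the shift along the world's x, y, z in m, a list of three; "yaw": the turn about the world's z in rad. A call has 1 to 12 rows; each row is the pose to reach, as a shift and turn from the pose commanded when the call began; what a row does not reach only later rows make up. A row lasts 1/10 s, in which the tool goes at most 50 mm and 8.59 degrees, less where a joint would pass 70% of its speed; a pose out of reach is approached as far as the arm can. A call with a gripper value outside its range is refused whole. "grip" is the gripper's target within -1 to 1 (fully open at 1, half-way at 0, shut at -1), set as the call begins (left out, the last holds). The fingers move at their own pace and stop on an object; the grip force is fixed at half the most. Time passes only in rows, so rows that repeat a pose let the fingers close. It gives the time, the measured TCP pose, the force and the opening at its end, in the units of the state.
- sense(): the state, without advancing time (a new reading comes with each control period).
- capture(name): name is "scene" or "top" or "wrist"; returns (picture, depth): 400x640x3 uint8, red, green, blue; 400x640 float32, mm along the optical axis (not along the pixel's ray), 0 where there is no reading.
- camera_info(name): a dict with "fx", "fy", "cx", "cy" (pixels), "rvec" (rotation vector, rad) and "tvec" (3), from world to camera coordinates, as OpenCV has them. Camera axes: x right, y down, z forward; pixel columns grow to the right and rows downward; lengths in mm; the calibration is good to about 2 mm. A picture is of the moment at which its call begins: read the wrist's pose just before it. camera_info takes no time and is no camera call; for the wrist camera it gives the pose at the moment of the call.
- hand_in(): hands the job in, once; it reports no verdict.
Trained networks look in the newest picture that a camera, given by its name, has taken for a name from the list of things; names that differ only in an ending like _2 or _b are one class to them, and where a whole thing is asked for, a point or a joint stands for the part that bears it (a point fixed in the world has none). Each returns a list of dicts, best first, with "score" (0 to 1); they miss things now and then, are a little off and sometimes report something else, mostly with a low value. They report only what shows in the picture. A call takes as long as a camera call.
- boxes_of(name, camera): "xy" ([column, row] as shares, 0 to 1, of the picture: columns of its width, rows of its height, amid what is visible of it).
- masks_of(name, camera): "mask" (400x640 bool, what is visible of it) and "xy" ([column, row] as shares, 0 to 1, of the picture: columns of its width, rows of its height, amid what is visible of it).
- pinpoint(name, camera): "xy" ([column, row] as shares, 0 to 1, of the picture: columns of its width, rows of its height: a listed point, or the origin of a listed thing).
The state is a dict: "time": time; "joints": joint angles; "joint_velocities": joint speeds; "effort": joint torques, N m; "tool_pos": TCP position; "tool_rot": TCP orientation; "ft_force": force on the tool from outside, world axes, zero at the start; "ft_torque": the same for the moment, N m; "opening": finger opening in mm.
Only numpy, scipy, OpenCV 4.12 (cv2) and the standard library are available. Lean on these libraries where they do the work, as an engineer would, in place of code of your own. Each camera call takes 0.05 s, during which the arm holds its last target.

## Task

One circuit board lies on the black, yellow-edged bed of the tester; set the tester's lever to the notch marked in that board's colour. The lever is latched: pull its orange cross grip straight out along the lever, swing it over, then keep hold and ease the grip back, feeling for the notch, until the latch is fully home; never let the latch snap back on its spring. Leave the boards and everything else on the bench where they are.

Things in the scene. Friction and masses are not known exactly. Their poses are not given: they have to be found in the camera images.
- tester: Fixed tester: grey housing 110 (x) x 250 (y) x 45 mm high, origin at the centre of its underside on the table; its bed is on the +x side. The lever hinges about an axis parallel to the tester's x, 60 mm above the origin, and swings in the tester's y-z plane (x = 0).
- hinge (a point): Point of the lever's hinge axis in the lever's plane, 60 mm above the tester's origin; axes as the tester's. It does not move with the lever.
- plate (a point): Centre of the dark notched plate beside the lever (30 mm from point hinge along x, 10 mm thick, rim radius 108 mm). Notches 11 mm wide, 16 mm deep at lever angles of about: red stripe -0.105 rad, blue +0.244, white +0.593. The plate sits loose on its mount: all notches may lie together up to 0.113 rad either way, so feel for them. Wide parking slot, unmarked: -0.84 to -0.38 rad
- lever (a joint): Lever angle, rad: 0 is upright, positive leans towards the tester's +y; range -0.91 to +0.77. It starts in the parking slot and moves with light friction (about 2 N at the grip). An 8 mm brass latch pin on the lever locks it in a slot or notch, with about 1.5 mm play either way in a notch.
- latch (a joint): How far the orange grip is pulled out along the lever, m: 0 is fully home (pin at the bottom of a notch), about 0.014 when the pin rides on the rim between notches, stop at 0.024. A spring pulls it home with about 5 N at 0 and 10 N at 0.024.
- grip (a point): Centre of the orange cross grip at the lever's top: a cylinder 32 mm in diameter, 40 mm long along the hinge axis, with flat ends, 178 mm from the hinge axis plus the latch's travel. Its z axis points outward along the lever, its x axis along the hinge. Below it is a sleeve 20 mm thick; the room around the grip is free.
- bed (a point): Centre of the top of the bed, a black 120 x 140 mm pad with a yellow edge, 10 mm above the table, 125 mm from the tester's origin along its +x. Exactly one of the three boards lies on it (within about 20 mm of this point); the other two are on a plain grey plate elsewhere.
- board_red: Red circuit board with black and metal components, 75 x 105 mm, 4 mm thick, 18 mm over its parts; origin at the centre of its underside. Not to be moved.
- board_blue: Blue circuit board with black and metal components, 75 x 105 mm, 4 mm thick, 18 mm over its parts; origin at the centre of its underside. Not to be moved.
- board_white: White circuit board with black and metal components, 75 x 105 mm, 4 mm thick, 18 mm over its parts; origin at the centre of its underside. Not to be moved.
- bottle: Green glass bottle with blue cap, 52 mm diameter, 150 mm tall. Bystander, not to be moved.
- screwdriver: Screwdriver lying flat, 190 mm long along its x. Bystander, not to be moved.
- pliers: Pliers lying flat, 165 mm long along x, one red and one blue handle. Bystander, not to be moved.
- spool: Yellow spool standing on end, 60 mm diameter, 50 mm tall. Bystander, not to be moved.

How it is judged (in metres and radians):
At the end, for the whole second after the job is handed in: The lever stands at the notch of the colour of the board on the bed (within 0.145 rad of its nominal angle) with the latch home (pulled out less than 4 mm), at rest and released (((horizontal distance between board_red and bed below 0.06 m and value of joint lever between -0.25 and 0.04 rad) or (horizontal distance between board_blue and bed below 0.06 m and value of joint lever between 0.099 and 0.389 rad) or (horizontal distance between board_white and bed below 0.06 m and value of joint lever between 0.448 and 0.738 rad)) and value of joint latch below 0.004 m and velocity of joint lever between -0.05 and 0.05 rad/s and velocity of joint latch below 0.02 m/s); the robot touches nothing.
It fails at once if the latch snaps back on its spring (faster than 0.45 m/s) (velocity of joint latch below -0.45 m/s).
It fails at once if a circuit board is moved by more than 15 mm (distance of any of board_red, board_blue, board_white from where it was at the start of the episode above 0.015 m).
It fails at once if the bottle, screwdriver, pliers or spool is moved by more than 15 mm (distance of any of bottle, screwdriver, pliers, spool from where it was at the start of the episode above 0.015 m).
It also fails if it takes over 54 s, if anything falls off the work surface, if the arm or the gripper's body presses on something with over 40 N, if the wrist force passes 120 N, or if a joint passes its speed limit or range.

## Working session

There is one attempt and no reset: what is moved stays moved. The work goes in short steps, Python scripts to look and compute and a tool call to move; the robot and the scene stay as the last step left them, time stands still between calls to the robot, and variables do not carry over. Pictures are saved under pics/ and viewed, and the job is handed in when it is done.

Besides the shell and the picture viewer there is one more tool, called after "Call:" as name([rows], argument=value, ...), one row to a line, values as JSON. arm_command: Moves the arm, as the interface text tells. Its arguments: {"type":"object","properties":{"offset":{"type":"array"},"yaw":{"type":"array"},"grip":{"type":"number"}},"required":["offset","yaw"]}

```bash
mkdir -p pics
cat > h.py <<'E'
from station import *
import numpy as np, cv2
def cam(n):
    c=camera_info(n); R,_=cv2.Rodrigues(np.array(c["rvec"],float)); return c,R,np.array(c["tvec"],float).ravel()
def pix2w(c,R,t,u,v,d):
    p=np.array([(u-c["cx"])/c["fx"]*d,(v-c["cy"])/c["fy"]*d,d]); return R.T@(p-t)
def w2pix(c,R,t,P):
    p=R@np.array(P,float)+t; return np.array([c["fx"]*p[0]/p[2]+c["cx"],c["fy"]*p[1]/p[2]+c["cy"]])
def save(n,im): cv2.imwrite("pics/"+n,im[:,:,::-1])
E
python3 - <<'E'
from h import *
print(sense()["time"])
for n in ("scene","top"):
    im,d=capture(n); save(n+"1.png",im); np.save(n+"_d.npy",d); np.save(n+"_i.npy",im)
    c,R,t=cam(n); print(n,c, -R.T@t)
    for nm in ("tester","hinge","plate","grip","bed","board_red","board_blue","board_white"):
        r=pinpoint(nm,n)
        for q in r[:1]:
            u,v=q["xy"][0]*640,q["xy"][1]*400
            dd=d[min(int(v),399),min(int(u),639)]
            print(nm,round(q["score"],2),round(u,1),round(v,1),pix2w(c,R,t,u,v,dd).round(1) if dd>0 else None)
s=sense();print(s)
E
```

```text
0.0
scene {'fx': 381.1712319095944, 'fy': 381.1712319095944, 'cx': 322.9870749994398, 'cy': 204.76848826509257, 'rvec': array([ 0.77774881,  2.62009942, -1.09648677]), 'tvec': array([ 411.46886402,  -96.9972291 , 1302.36336311])} [864.95437482 622.83681012 859.53106721]
tester 0.96 317.7 242.5 [530.6  40.7  44.1]
hinge 0.61 317.4 230.1 [542.3  62.5 123.8]
plate 0.85 312.9 234.9 [542.5  37.6  80.9]
grip 0.65 294.3 173.5 [532.  -61.3 221.5]
bed 0.64 280.1 263.1 [643.2  26.5  17.5]
board_red 0.57 379.4 326.4 [533.8 319.2  18.3]
board_blue 0.71 422.4 377.0 [530.4 461.   20. ]
board_white 0.76 276.5 266.1 [656.   29.3  16.7]
top {'fx': 375.5465470778199, 'fy': 375.5465470778199, 'cx': 312.9751747987253, 'cy': 196.84515046759276, 'rvec': array([ 2.17371776, -2.1191477 ,  0.08991269]), 'tvec': array([  20.33429443,  509.93516224, 1149.19486562])} [ 373.59613064   -6.16113038 1200.61824242]
tester 0.73 316.0 197.4 [502.2  22.4  77.8]
hinge 0.72 320.1 195.8 [507.2  10.2  79.5]
plate 0.73 315.3 185.4 [531.1  24.1 129.5]
grip 0.56 351.2 188.4 [510.7 -72.3 228.9]
bed 0.63 317.2 157.8 [637.7  23.7  15.4]
board_red 0.93 229.1 193.1 [516.7 303.2  14.3]
board_blue 0.97 181.6 190.1 [523.3 459.2  10.8]
board_white 0.9 314.7 157.9 [636.8  31.6  17.2]
{'time': 0.9, 'joints': array([ 9.85692870e-01,  1.80754803e-01,  1.60699118e+00, -1.92790172e-07,
        1.35379840e+00, -2.06290705e-01]), 'joint_velocities': array([ 0.00019129,  0.00011653,  0.00104755,  0.00069507, -0.00088871,
        0.00057841]), 'effort': array([-1.49469920e-04, -4.33818913e+01, -3.42177844e+01,  7.01136841e-02,
        3.06985842e-02,  6.61372610e-06]), 'tool_pos': array([212.63758392, 534.26395991, 198.74416646]), 'tool_rot': array([5.91482648e-01, 3.08539052e+00, 6.98550356e-05]), 'ft_force': array([-0.36202434,  0.2802961 , -0.693785  ]), 'ft_torque': array([ 0.03860867, -0.00650522, -0.03388408]), 'opening': 88.39907826464018}
```

View pics/scene1.png

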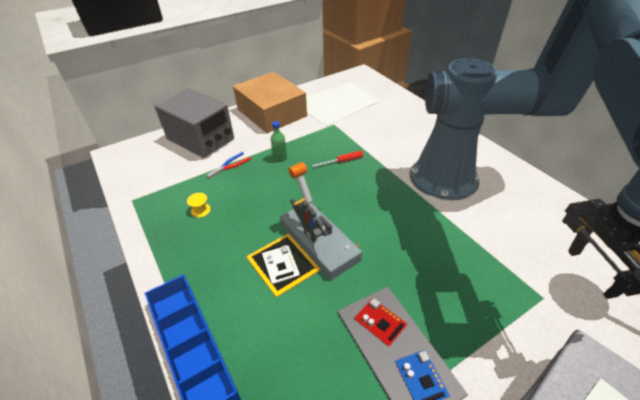

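View pics/top1.png

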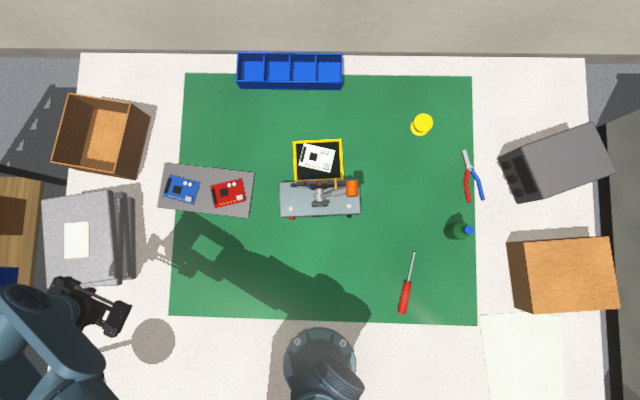

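The scene picture shows the white board on the yellow-edged bed (about 280,265), with the lever leaning away from the boards and its orange grip at (298,170). In the top picture the grip is at (351,187). Next I fit the tester's pose from the depth.

Run:
```python
from h import *
for n in ("top","scene"):
    im=np.load(n+"_i.npy");d=np.load(n+"_d.npy");c,R,t=cam(n)
    v,u=np.mgrid[0:400,0:640]
    p=np.stack([(u-c["cx"])/c["fx"]*d,(v-c["cy"])/c["fy"]*d,d],-1)-t
    W=p@R
    ok=(d>0)&(W[...,0]>420)&(W[...,0]<720)&(W[...,1]>-150)&(W[...,1]<190)
    # housing top
    m=ok&(abs(W[...,2]-45)<5)&(W[...,0]<600)
    mm=m.astype(np.uint8); k,l,st,ce=cv2.connectedComponentsWithStats(mm)
    P=W[m][:, :2].astype(np.float32)
    big=np.isin(l,[i for i in range(1,k) if st[i,4]>40]); P=W[big][:, :2].astype(np.float32)
    print(n,"housing",cv2.minAreaRect(P),len(P),W[big][:,2].mean())
    hsv=cv2.cvtColor(im,cv2.COLOR_RGB2HSV)
    y=ok&(hsv[...,0]>20)&(hsv[...,0]<35)&(hsv[...,1]>150)&(hsv[...,2]>120)&(W[...,2]<30)
    print("bed",cv2.minAreaRect(W[y][:,:2].astype(np.float32)),W[y][:,2].mean())
    o=ok&(hsv[...,0]>4)&(hsv[...,0]<16)&(hsv[...,1]>170)&(W[...,2]>170)
    print("grip",o.sum(),W[o].mean(0),W[o].min(0),W[o].max(0))
    x0,y0=(280,140) if n=="top" else (240,150)
    save(n+"_z.png",cv2.resize(im[y0:y0+ (80 if n=="top" else 150),x0:x0+(100 if n=="top" else 140)],None,fx=5 if n!="top" else 7,fy=5 if n!="top" else 7,interpolation=cv2.INTER_CUBIC)[:600,:800])
```

```text
top housing ((507.4811096191406, 15.106239318847656), (109.98920440673828, 249.7528839111328), 3.8225696086883545) 1824 44.703870841952465
bed ((635.0857543945312, 22.144474029541016), (134.57203674316406, 161.40919494628906), 3.6052756309509277) 7.500457850883978
grip 162 [511.68366581 -72.94035207 227.15224437] [493.53645021 -88.74935251 202.06566041] [532.09305645 -58.84121115 233.7052117 ]
scene housing ((511.057861328125, 11.121932983398438), (111.71034240722656, 252.63812255859375), 3.796865463256836) 1858 45.69363592201051
bed ((634.5306396484375, 19.977378845214844), (141.9126434326172, 162.4623260498047), 4.03548526763916) 8.745236082706576
grip 161 [518.68584776 -67.6022718  223.70392967] [495.28638437 -82.77702492 208.26734856] [536.60695557 -58.99635056 234.07523724]
```

White board on the bed, so the target is the notch near +0.593. The tester fit matches the given sizes: centre about (509, 13), yaw about 0.066. I'll approach above the grip with the jaws along the hinge axis, so the pads take its flat ends.

Call:
arm_command([
  [0.009,-0.018,0.01],
  [0.024,-0.048,0.025],
  [0.042,-0.085,0.04],
  [0.063,-0.127,0.055],
  [0.085,-0.169,0.07],
  [0.106,-0.211,0.085],
  [0.127,-0.254,0.091],
  [0.148,-0.296,0.091],
  [0.169,-0.338,0.091],
  [0.19,-0.381,0.091],
  [0.211,-0.423,0.091],
  [0.233,-0.465,0.091],
], yaw=[-0.03,-0.09,-0.16,-0.25,-0.34,-0.43,-0.52,-0.61,-0.7,-0.79,-0.88,-0.96], grip=1)

```text
time: 2.1
tool_pos: [446.2, 67.3, 290.1]
tool_rot: [1.954, 2.459, 0.001]
ft_force: [0.1, 0.9, -0.2]
opening: 88.0
```

Call:
arm_command([
  [0.02,-0.04,0],
  [0.038,-0.076,0],
  [0.053,-0.106,0],
  [0.063,-0.126,0],
  [0.068,-0.137,0],
  [0.069,-0.139,0],
  [0.069,-0.139,0],
  [0.069,-0.139,0],
], yaw=[-0.06,-0.11,-0.14,-0.16,-0.167,-0.167,-0.167,-0.167])

```text
time: 2.9
tool_pos: [514.3, -68.7, 289.8]
tool_rot: [-2.146, -2.294, -0.0]
ft_force: [0.3, -0.6, -0.1]
opening: 88.0
```

```bash
cat > look.py <<'E'
from h import *
import sys
tag=sys.argv[1]
s=sense();print(s["time"],s["tool_pos"].round(1),s["tool_rot"].round(3),s["ft_force"].round(1),s["joints"].round(2))
for n in sys.argv[2:]:
    c,R,t=cam(n); im,d=capture(n); save(f"{n}_{tag}.png",im); np.save(f"{n}_{tag}_d.npy",d);np.save(f"{n}_{tag}_i.npy",im)
    v,u=np.mgrid[0:400,0:640]
    W=(np.stack([(u-c["cx"])/c["fx"]*d,(v-c["cy"])/c["fy"]*d,d],-1)-t)@R
    hsv=cv2.cvtColor(im,cv2.COLOR_RGB2HSV)
    o=(d>0)&(W[...,0]>420)&(W[...,0]<620)&(W[...,1]>-150)&(W[...,1]<220)&(hsv[...,0]>4)&(hsv[...,0]<16)&(hsv[...,1]>170)&(W[...,2]>170)
    if o.sum(): 
        print(n,"grip",o.sum(),W[o].mean(0).round(1),np.percentile(W[o],2,axis=0).round(1),np.percentile(W[o],98,axis=0).round(1))
E
python3 look.py a wrist scene
```

```text
2.9 [514.3 -68.7 289.8] [-2.146 -2.294 -0.   ] [ 0.3 -0.6 -0.1] [-0.36 -0.01  1.63  0.    1.52 -0.43]
wrist grip 2108 [514.7 -72.8 227. ] [496.  -88.8 217.9] [533.3 -60.6 231.1]
scene grip 162 [519.5 -67.3 223.9] [498.3 -79.8 211. ] [536.2 -59.4 232.1]
```

Run:
```python
from h import *
s=sense();R,_=cv2.Rodrigues(s["tool_rot"]);print(R.round(3))
d=np.load("wrist_a_d.npy");im=np.load("wrist_a_i.npy");c,Rc,t=cam("wrist")
v,u=np.mgrid[0:400,0:640]
W=(np.stack([(u-c["cx"])/c["fx"]*d,(v-c["cy"])/c["fy"]*d,d],-1)-t)@Rc
hsv=cv2.cvtColor(im,cv2.COLOR_RGB2HSV)
o=(d>0)&(hsv[...,0]>4)&(hsv[...,0]<16)&(hsv[...,1]>170)&(W[...,2]>170)
P=W[o];print(cv2.minAreaRect(P[:,:2].astype(np.float32)))
# cylinder fit: axis dir angle a (horizontal), r=16: unknown a, perp pos, z
from scipy.optimize import least_squares
def f(x):
    n=np.array([-np.sin(x[0]),np.cos(x[0])]); q=(P[:,:2]-[514,-70])@n-x[1]; return np.hypot(q,P[:,2]-x[2])-16
r=least_squares(f,[0.066,0,215],loss="soft_l1");print(r.x,np.abs(r.fun).mean())
along=(P[:,:2]-[514,-70])@np.array([np.cos(.066),np.sin(.066)]);print(np.percentile(along,[1,99]))
```

```text
[[-0.067  0.998  0.   ]
 [ 0.998  0.067  0.   ]
 [ 0.     0.    -1.   ]]
((515.0655517578125, -75.84730529785156), (39.35649108886719, 30.857921600341797), 3.717289686203003)
[ 7.12494726e-02 -6.41180320e+00  2.14262847e+02] 0.46451778234686925
[-18.46903126  19.61563262]
```

View pics/wrist_a.png

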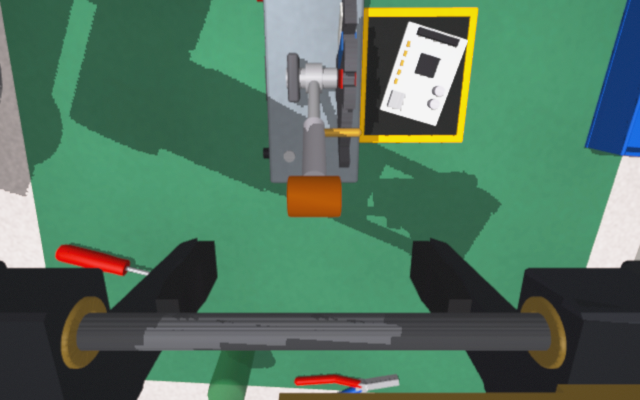

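The wrist view shows the grip at (315,197), clear of everything. A cylinder fit puts its centre at (515, -76, 214), which is 178 mm from the hinge at about -0.52 rad. That agrees with the tester pose. Descend and close.

Call:
arm_command([
  [0,-0.004,-0.008],
  [0,-0.0065,-0.025],
  [0,-0.0065,-0.048],
  [0,-0.0065,-0.07],
  [0,-0.0065,-0.086],
  [0,-0.0065,-0.093],
  [0,-0.0065,-0.094],
  [0,-0.0065,-0.094],
], yaw=[0,0,0,0,0,0,0,0], grip=1)

```text
time: 3.8
tool_pos: [514.9, -76.3, 196.2]
tool_rot: [2.147, 2.292, 0.0]
ft_force: [-0.0, -1.2, -0.1]
opening: 88.1
```

Call:
arm_command([
  [0,0,0],
  [0,0,0],
  [0,0,0],
  [0,0,0],
  [0,0,0],
  [0,0,0],
  [0,0,0],
  [0,0,0],
], yaw=[0,0,0,0,0,0,0,0], grip=-1)

```text
time: 4.6
tool_pos: [514.6, -76.3, 195.7]
tool_rot: [-2.148, -2.292, 0.0]
ft_force: [0.1, 0.7, -0.5]
opening: 26.2
```

```bash
python3 look.py b wrist scene
```

```text
4.6 [514.6 -76.3 195.7] [-2.148 -2.292  0.   ] [ 0.1  0.7 -0.5] [-0.38  0.06  1.75 -0.    1.33 -0.44]
wrist grip 4400 [514.2 -70.3 226.1] [496.  -87.5 214.7] [532.2 -60.1 231. ]
scene grip 160 [519.2 -67.3 223.6] [498.  -80.2 210. ] [536.2 -59.8 233.5]
```

View pics/wrist_b.png

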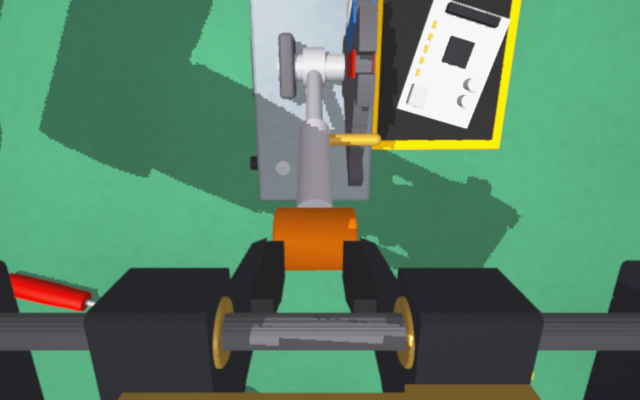

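Run:
```python
from h import *
im=np.load("scene_b_i.npy"); save("scene_bz.png",cv2.resize(im[120:270,240:380],None,fx=4,fy=4,interpolation=cv2.INTER_CUBIC))
```

```text
(no output)
```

View pics/scene_bz.png

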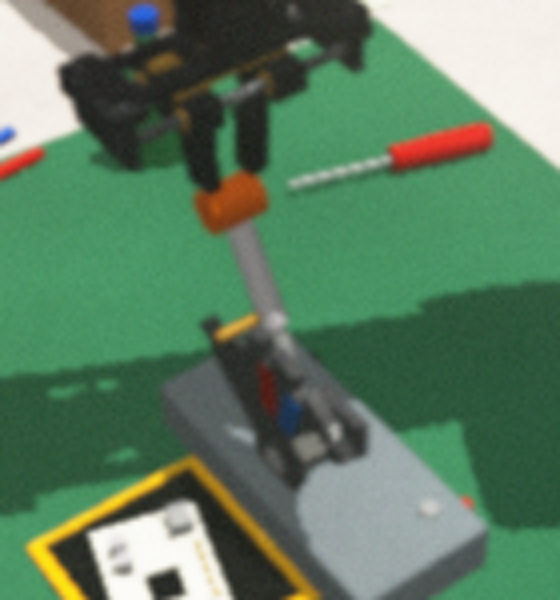

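Run:
```python
from h import *
d=np.load("wrist_b_d.npy");im=np.load("wrist_b_i.npy");c,Rc,t=cam("wrist")
print(sense()["opening"], "cam",(-Rc.T@t).round(1), "fwd",Rc[2].round(2))
for (u,v) in [(262,245),(275,245),(280,250),(280,258),(282,263),(265,260),(270,280),(262,300),(357,245),(347,250),(346,262),(365,280),(290,240),(315,215),(315,240),(315,265),(335,240),(275,215),(353,215),(276,230),(356,230)]:
    print((u,v),im[v,u],pix2w(c,Rc,t,u,v,d[v,u]).round(1))
im2=np.load("wrist_b_i.npy"); save("wrist_bz.png",cv2.resize(im2[190:330,220:410],None,fx=4,fy=4,interpolation=cv2.INTER_CUBIC))
```

```text
18.48550658484319 cam [509.3  -1.3 381.4] fwd [ 0.02 -0.29 -0.96]
(262, 245) [38 38 42] [492.2 -67.5 244.7]
(275, 245) [36 36 37] [497.3 -69.1 240.7]
(280, 250) [35 35 37] [499.8 -69.1 245.1]
(280, 258) [33 32 33] [500.4 -69.4 251.7]
(282, 263) [36 36 37] [501.1 -73.8 247.6]
(265, 260) [35 35 36] [494.6 -69.7 253.5]
(270, 280) [36 34 36] [498.4 -69.1 269.1]
(262, 300) [53 53 56] [497.2 -69.6 280.7]
(357, 245) [36 36 38] [532.7 -67.2 239.8]
(347, 250) [35 35 38] [527.9 -67.4 244.9]
(346, 262) [34 34 35] [527.1 -69.6 251.4]
(365, 280) [35 35 36] [532.1 -67.1 268.8]
(290, 240) [214 108  10] [503.2 -71.5 229.6]
(315, 215) [164  81  10] [514.2 -61.8 220.5]
(315, 240) [213 107  10] [514.7 -70.8 229.4]
(315, 265) [192  92  10] [515.6 -84.5 227.9]
(335, 240) [212 105  10] [524.  -70.6 228.5]
(275, 215) [161  81  10] [495.1 -63.  220.7]
(353, 215) [158  78  10] [532.3 -60.4 221.1]
(276, 230) [199  98  10] [496.3 -68.1 226.8]
(356, 230) [170  91  15] [533.6 -65.8 226.5]
```

View pics/wrist_bz.png

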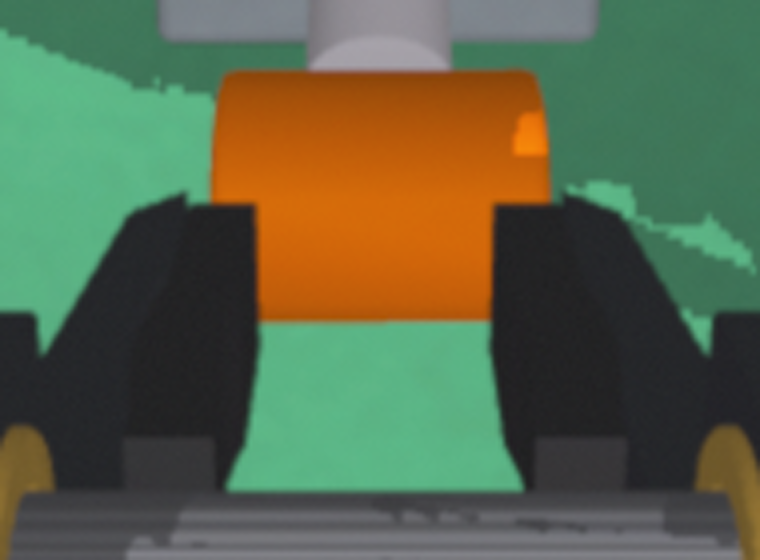

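Run:
```python
from h import *
c,Rc,t=cam("scene"); im=np.load("scene_b_i.npy"); d=np.load("scene_b_d.npy")
v,u=np.mgrid[0:400,0:640]
W=(np.stack([(u-c["cx"])/c["fx"]*d,(v-c["cy"])/c["fy"]*d,d],-1)-t)@Rc
m=(W[...,0]>455)&(W[...,0]<575)&(W[...,1]>-110)&(W[...,1]<-30)&(W[...,2]>190)&(im.max(-1)<90)&(d>0)
for z in range(190,330,10):
    q=m&(W[...,2]>=z)&(W[...,2]<z+10)
    if q.sum(): print(z,q.sum(),W[q].mean(0).round(0),W[q].min(0).round(0),W[q].max(0).round(0))
print("tcp px",w2pix(c,Rc,t,sense()["tool_pos"]), w2pix(c,Rc,t,[515,-76,214]))
z=cv2.resize(im[120:200,250:350],None,fx=7,fy=7,interpolation=cv2.INTER_CUBIC); save("sc_bz2.png",z)
s=sense();print(s["opening"],s["time"])
```

```text
220 1 [500. -86. 229.] [500. -86. 229.] [500. -86. 229.]
230 6 [508. -71. 237.] [495. -74. 232.] [530. -68. 239.]
240 49 [515. -71. 245.] [489. -83. 240.] [541. -65. 250.]
250 49 [518. -71. 255.] [489. -85. 250.] [542. -63. 260.]
260 56 [517. -72. 265.] [488. -85. 260.] [543. -65. 270.]
270 52 [519. -71. 276.] [488. -87. 270.] [544. -64. 280.]
280 47 [507. -73. 283.] [488. -90. 280.] [544. -64. 290.]
290 13 [508. -70. 295.] [488. -85. 292.] [555. -66. 299.]
300 52 [516. -57. 307.] [472. -91. 300.] [558. -40. 310.]
310 145 [526. -53. 315.] [ 457. -106.  310.] [574. -39. 320.]
320 186 [522. -59. 325.] [ 473. -103.  320.] [561. -40. 330.]
tcp px [297.86621626 175.54953326] [297.32743236 170.37714397]
18.48550658484319 4.7
```

View pics/sc_bz2.png

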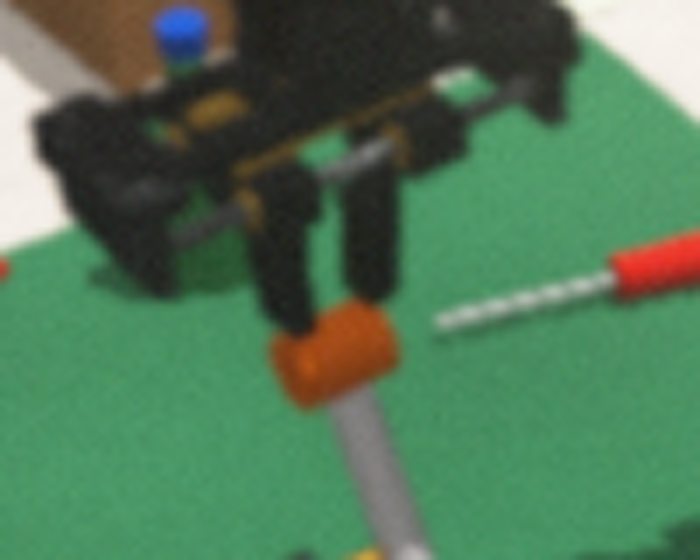

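The fingertips really end at z of about 235, just above the grip: both cameras show it, and the fingers closed over nothing. The reported TCP reads about 40 mm too low against the cameras. I'll open, go down about 39 mm more, and check before closing.

Call:
arm_command([
  [0,0,0],
  [0,0,0],
  [0,0,0],
  [0,0,0],
  [0,0,0],
  [0,0,0],
  [0,0,0],
  [0,0,0],
  [0,0,0],
], yaw=[0,0,0,0,0,0,0,0,0], grip=1)

```text
time: 5.6
tool_pos: [514.6, -76.3, 195.7]
tool_rot: [-2.148, -2.292, -0.0]
ft_force: [0.5, 0.4, -0.4]
opening: 87.2
```

Call:
arm_command([
  [0,0,-0.005],
  [0,0,-0.013],
  [0,0,-0.022],
  [0,0,-0.03],
  [0,0,-0.036],
  [0,0,-0.039],
  [0,0,-0.039],
], yaw=[0,0,0,0,0,0,0])

```text
time: 6.3
tool_pos: [514.3, -76.1, 156.1]
tool_rot: [-2.147, -2.292, 0.001]
ft_force: [0.2, 0.4, -0.5]
opening: 88.2
```

```bash
python3 look.py c wrist scene
python3 - <<'E'
from h import *
im=np.load("scene_c_i.npy");z=cv2.resize(im[110:210,240:370],None,fx=5,fy=5,interpolation=cv2.INTER_CUBIC); save("sc_cz.png",z)
E
```

```text
6.3 [514.3 -76.1 156.1] [-2.147e+00 -2.292e+00  1.000e-03] [ 0.2  0.4 -0.5] [-0.38  0.1   1.79  0.    1.25 -0.44]
wrist grip 7607 [514.3 -68.3 226.5] [495.8 -80.4 213.8] [532.9 -59.6 231.2]
scene grip 161 [519.2 -67.4 223.8] [498.4 -78.8 210.3] [536.2 -59.9 232.2]
```

View pics/sc_cz.png

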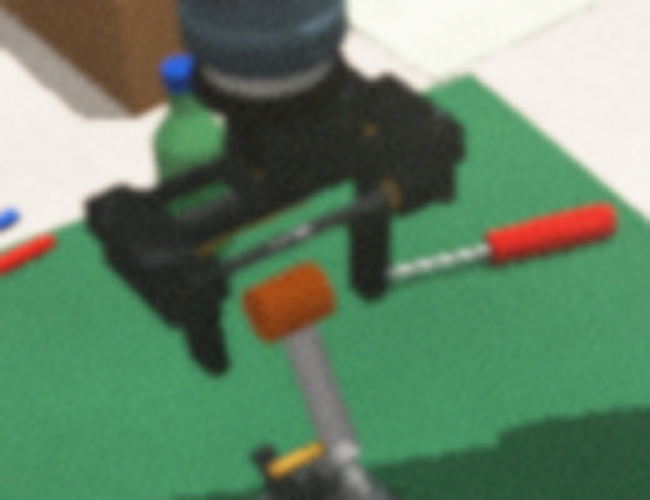

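View pics/wrist_c.png

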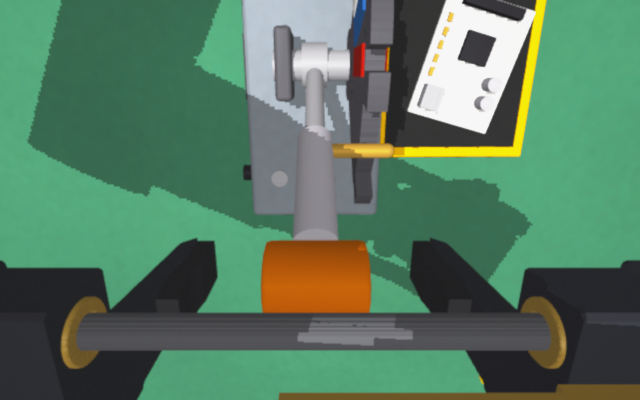

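The fingers now straddle the orange grip: the scene crop shows them on either side of it, with tips below its middle. Closing.

Call:
arm_command([
  [0,0,0],
  [0,0,0],
  [0,0,0],
  [0,0,0],
  [0,0,0],
  [0,0,0],
  [0,0,0],
  [0,0,0],
  [0,0,0],
], yaw=[0,0,0,0,0,0,0,0,0], grip=-1)

```text
time: 7.3
tool_pos: [515.1, -76.3, 156.8]
tool_rot: [2.148, 2.292, 0.001]
ft_force: [4.6, 0.8, -3.0]
opening: 40.0
```

```bash
python3 look.py d wrist; python3 -c "
from h import *
print(sense())"
```

```text
7.3 [515.1 -76.3 156.8] [2.148e+00 2.292e+00 1.000e-03] [ 4.6  0.8 -3. ] [-0.38  0.1   1.79  0.    1.25 -0.44]
wrist grip 7810 [514.3 -68.7 226.5] [495.4 -81.2 213.7] [533.3 -59.6 231.2]
{'time': 7.35, 'joints': array([-3.75366182e-01,  1.01385150e-01,  1.78527232e+00,  3.12545687e-04,
        1.25409271e+00, -4.40524692e-01]), 'joint_velocities': array([-1.28234028e-03, -4.87890807e-05,  2.92093356e-05,  2.74155684e-03,
       -2.08870162e-04,  5.24852637e-04]), 'effort': array([ -0.61401771, -38.56774807, -31.55655384,  -0.41743507,
         1.0975273 ,   0.07344217]), 'tool_pos': array([515.05024148, -76.22729348, 156.7839289 ]), 'tool_rot': array([2.14755326e+00, 2.29202664e+00, 9.21276063e-04]), 'ft_force': array([ 5.38819691,  0.93415687, -1.46005785]), 'ft_torque': array([ 0.02864735, -0.5412234 ,  0.07807551]), 'opening': 39.574816664622205}
```

View pics/wrist_d.png

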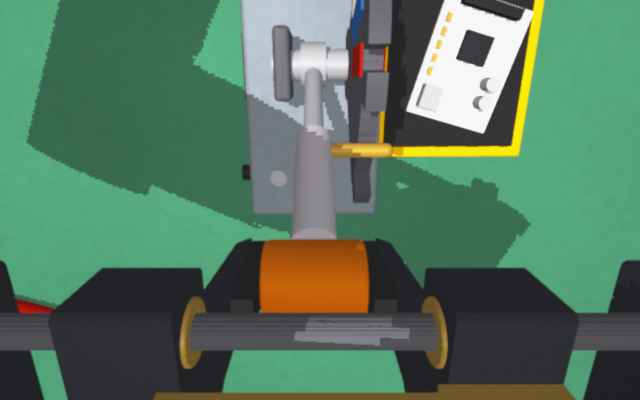

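Gripped at 40 mm, the grip's length. Now pull 20 mm straight out along the lever (angle about -0.523).

Call:
arm_command([
  [0.0001,-0.0015,0.0026],
  [0.0002,-0.0035,0.006],
  [0.0004,-0.0055,0.0095],
  [0.0005,-0.0075,0.013],
  [0.0006,-0.009,0.0156],
  [0.0007,-0.01,0.0173],
  [0.0007,-0.01,0.0173],
], yaw=[0,0,0,0,0,0,0])

```text
time: 8.05
tool_pos: [515.5, -85.2, 172.9]
tool_rot: [-2.147, -2.291, -0.003]
ft_force: [8.1, 4.0, -9.5]
opening: 39.9
```

```bash
python3 look.py e wrist scene
python3 - <<'E'
from h import *
print(sense()["opening"])
im=np.load("scene_e_i.npy");z=cv2.resize(im[130:250,250:390],None,fx=5,fy=5,interpolation=cv2.INTER_CUBIC); save("sc_ez.png",z)
E
```

```text
8.05 [515.5 -85.2 172.9] [-2.147 -2.291 -0.003] [ 8.1  4.  -9.5] [-0.39  0.09  1.76  0.    1.29 -0.46]
wrist grip 7814 [515.  -77.8 242.5] [496.  -90.4 229.8] [534.  -68.8 247.2]
scene grip 157 [515.5 -76.  239.7] [492.  -88.7 226.8] [535.7 -68.8 248.2]
39.72661101037996
```

View pics/sc_ez.png

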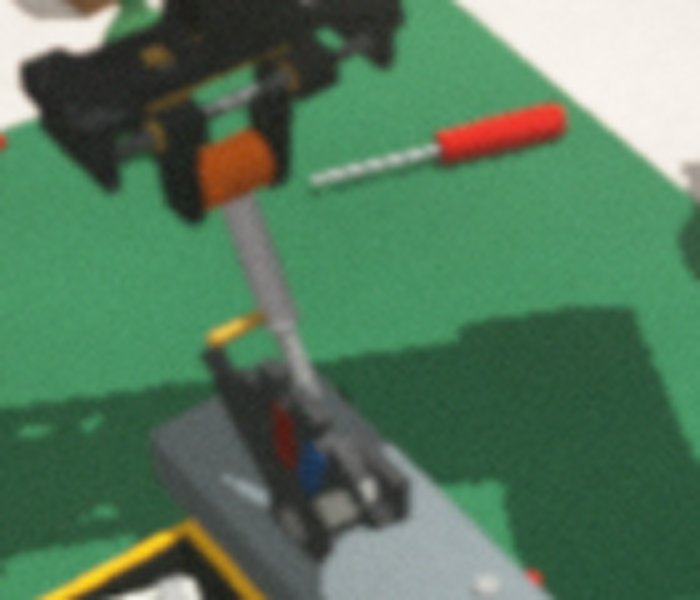

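View pics/wrist_e.png

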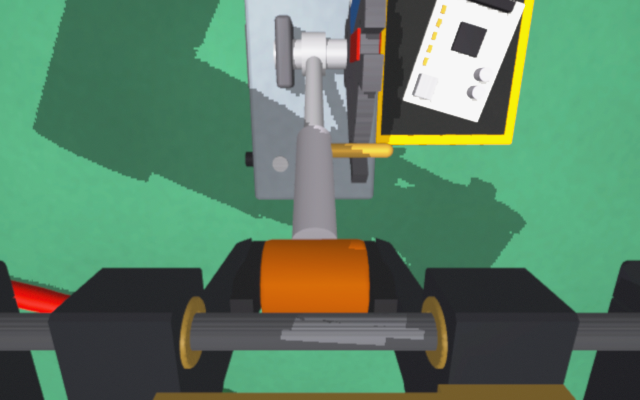

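Pulled out about 18.5 mm at roughly 10 N, and the pin looks clear of the rim. Next, work out the arc points.

```bash
cat > arc.py <<'E'
import numpy as np,sys
# offsets (m) from commanded (th0,L0) to list
def off(th,L,y0,z0): 
    dy=L*np.sin(th)-y0; dz=L*np.cos(th)-z0
    return [round(-0.067*dy/1000,4),round(0.998*dy/1000,4),round(dz/1000,4)]
E
python3 - <<'E'
from arc import *
for th in np.linspace(-0.50,0.0,10): print(round(th,3),off(th,199.5,-99,171.6))
print()
y0,z0=0,199.5
for th in np.linspace(0.04,0.43,9): print(round(th,3),off(th,199.5,y0,z0))
E
```

```text
-0.5 [np.float64(-0.0002), np.float64(0.0033), np.float64(0.0035)]
-0.444 [np.float64(-0.0009), np.float64(0.0132), np.float64(0.0085)]
-0.389 [np.float64(-0.0016), np.float64(0.0233), np.float64(0.013)]
-0.333 [np.float64(-0.0023), np.float64(0.0337), np.float64(0.0169)]
-0.278 [np.float64(-0.003), np.float64(0.0442), np.float64(0.0203)]
-0.222 [np.float64(-0.0037), np.float64(0.0549), np.float64(0.023)]
-0.167 [np.float64(-0.0044), np.float64(0.0658), np.float64(0.0251)]
-0.111 [np.float64(-0.0052), np.float64(0.0767), np.float64(0.0267)]
-0.056 [np.float64(-0.0059), np.float64(0.0877), np.float64(0.0276)]
0.0 [np.float64(-0.0066), np.float64(0.0988), np.float64(0.0279)]

0.04 [np.float64(-0.0005), np.float64(0.008), np.float64(-0.0002)]
0.089 [np.float64(-0.0012), np.float64(0.0176), np.float64(-0.0008)]
0.138 [np.float64(-0.0018), np.float64(0.0273), np.float64(-0.0019)]
0.186 [np.float64(-0.0025), np.float64(0.0369), np.float64(-0.0035)]
0.235 [np.float64(-0.0031), np.float64(0.0464), np.float64(-0.0055)]
0.284 [np.float64(-0.0037), np.float64(0.0557), np.float64(-0.008)]
0.332 [np.float64(-0.0044), np.float64(0.065), np.float64(-0.0109)]
0.381 [np.float64(-0.005), np.float64(0.0741), np.float64(-0.0143)]
0.43 [np.float64(-0.0056), np.float64(0.083), np.float64(-0.0182)]
```

Call:
arm_command([
  [0.0005,0.003,0.0035],
  [0,0.013,0.0085],
  [-0.0006,0.0235,0.013],
  [-0.0013,0.0335,0.017],
  [-0.002,0.044,0.0205],
  [-0.0027,0.055,0.023],
  [-0.0034,0.066,0.025],
  [-0.0042,0.0765,0.0265],
  [-0.0049,0.0875,0.0275],
  [-0.0056,0.0988,0.0279],
  [-0.0056,0.0988,0.0279],
], yaw=[0,0,0,0,0,0,0,0,0,0,0])

```text
time: 9.25
tool_pos: [509.0, 14.2, 201.6]
tool_rot: [-2.145, -2.293, 0.001]
ft_force: [0.6, 0.8, -10.7]
opening: 39.8
```

```bash
python3 look.py f wrist scene
python3 - <<'E'
from h import *
print(sense()["opening"],sense()["ft_force"])
im=np.load("scene_f_i.npy");z=cv2.resize(im[130:250,250:390],None,fx=5,fy=5,interpolation=cv2.INTER_CUBIC); save("sc_fz.png",z)
E
```

```text
9.25 [509.   14.2 201.6] [-2.145e+00 -2.293e+00  1.000e-03] [  0.6   0.8 -10.7] [-0.21  0.03  1.77  0.    1.35 -0.27]
wrist grip 8206 [508.2  21.2 268.1] [489.2   4.9 255.5] [527.1  31.8 272.7]
scene grip 192 [509.4  23.8 265.9] [485.3   9.2 252.2] [529.4  32.  274.1]
39.459342514052175 [-0.17004999  0.25565283 -9.54534712]
```

View pics/sc_fz.png

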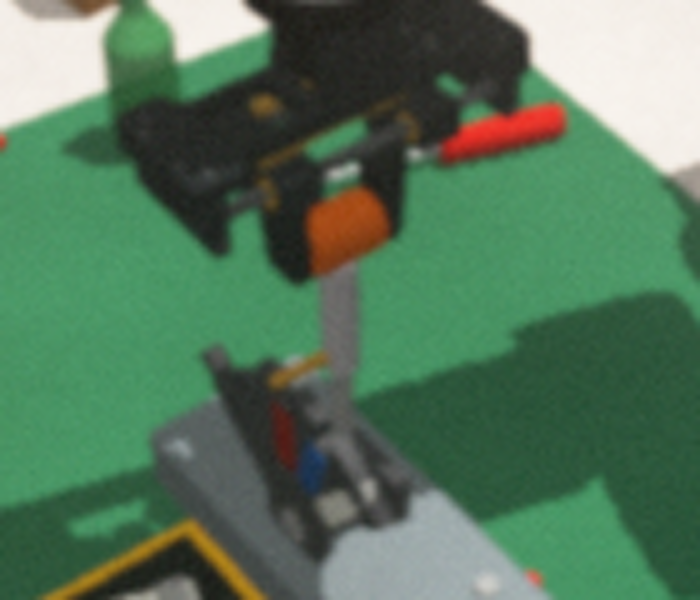

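View pics/wrist_f.png

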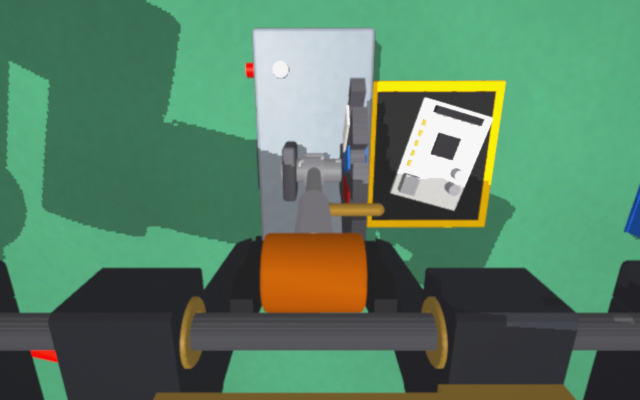

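Upright, about 10 N spring load, and the latch is still out roughly 19 mm. The grip seems to have slid about 3 mm in the pads, so I'll watch that. Continue to about 0.43, short of the white notch.

Call:
arm_command([
  [-0.0005,0.008,0],
  [-0.0012,0.0175,-0.0008],
  [-0.0018,0.0273,-0.0019],
  [-0.0025,0.037,-0.0035],
  [-0.0031,0.0465,-0.0055],
  [-0.0037,0.0555,-0.008],
  [-0.0044,0.065,-0.011],
  [-0.005,0.074,-0.0143],
  [-0.0056,0.083,-0.0182],
  [-0.0056,0.083,-0.0182],
], yaw=[0,0,0,0,0,0,0,0,0,0])

```text
time: 10.35
tool_pos: [503.4, 96.3, 183.3]
tool_rot: [-2.147, -2.293, 0.002]
ft_force: [-1.9, -3.5, -9.7]
opening: 39.6
```

```bash
python3 look.py g wrist scene
python3 - <<'E'
from h import *
print(sense()["opening"],sense()["ft_force"])
im=np.load("scene_g_i.npy");z=cv2.resize(im[130:250,250:390],None,fx=5,fy=5,interpolation=cv2.INTER_CUBIC); save("sc_gz.png",z)
E
```

```text
10.35 [503.4  96.3 183.3] [-2.147e+00 -2.293e+00  2.000e-03] [-1.9 -3.5 -9.7] [-0.04  0.06  1.78 -0.    1.31 -0.11]
wrist grip 7977 [502.5 102.1 247.9] [483.6  85.7 234.9] [521.5 112.6 252.3]
scene grip 190 [503.2 104.9 245.6] [480.7  91.7 231.5] [523.7 112.  253.4]
39.74862588432663 [-2.20430353 -3.79259476 -9.00500786]
```

View pics/sc_gz.png

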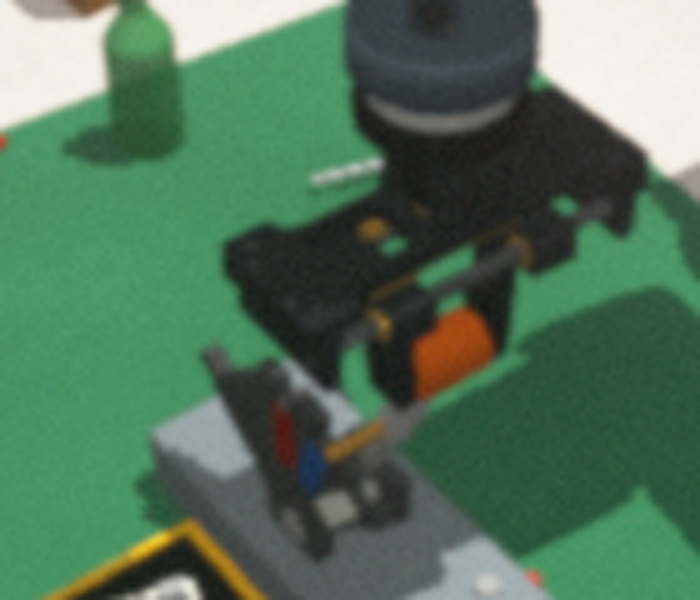

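View pics/wrist_g.png

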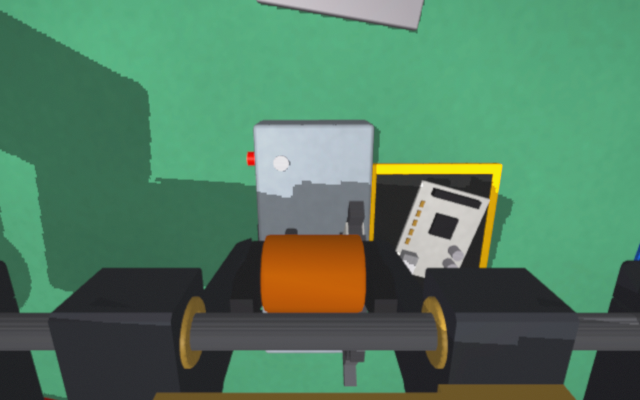

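```bash
cat > fit.py <<'E'
import numpy as np,cv2,sys
from scipy.optimize import least_squares
from h import *
def fit(tag,tp,tr):
    # camera pose from the tool pose via present hand-eye
    d=np.load(f"wrist_{tag}_d.npy");im=np.load(f"wrist_{tag}_i.npy")
    c,Rc,t=cam("wrist"); s=sense()
    Rn,_=cv2.Rodrigues(s["tool_rot"]); Rt,_=cv2.Rodrigues(np.array(tr))
    v,u=np.mgrid[0:400,0:640]
    W=(np.stack([(u-c["cx"])/c["fx"]*d,(v-c["cy"])/c["fy"]*d,d],-1)-t)@Rc
    W=(W-s["tool_pos"])@Rn@Rt.T+np.array(tp)
    hsv=cv2.cvtColor(im,cv2.COLOR_RGB2HSV)
    o=(d>0)&(hsv[...,0]>4)&(hsv[...,0]<16)&(hsv[...,1]>170)&(W[...,2]>170)&(W[...,2]<290)
    mm=cv2.erode(o.astype(np.uint8),np.ones((5,5)))>0
    P=W[mm]; m0=P.mean(0)
    def f(x):
        q=(P[:,:2]-m0[:2])@np.array([-.067,.998])-x[0]; return np.hypot(q,P[:,2]-x[1])-16
    r=least_squares(f,[0,m0[2]-12],loss="soft_l1")
    y,z=m0[1]+.998*r.x[0],r.x[1]
    yy=((m0[0]-509)*-.067+(y-12.6)*.998)
    print(tag,"centre y,z",round(y,1),round(z,1),"rel tcp",(round(y-tp[1],1),round(z-tp[2],1)),"L",round(np.hypot(yy,z-60),1),"th",round(np.arctan2(yy,z-60),3),"res",abs(r.fun).mean().round(2))
if __name__=="__main__":
    import json
    for a in sys.argv[1:]:
        tag,p=a.split(":");fit(tag,[float(x) for x in p.split(",")],[2.147,2.292,0])
E
python3 fit.py a:514.3,-68.7,289.8 c:514.3,-76.1,156.1 d:515.1,-76.3,156.8 e:515.5,-85.2,172.9 f:509,14.2,201.6 g:503.4,96.3,183.3
```

```text
a centre y,z -76.5 214.1 rel tcp (np.float64(-7.8), np.float64(-75.7)) L 178.1 th -0.525 res 0.48
c centre y,z -76.4 214.3 rel tcp (np.float64(-0.3), np.float64(58.2)) L 178.2 th -0.524 res 0.46
d centre y,z -76.5 214.3 rel tcp (np.float64(-0.2), np.float64(57.5)) L 178.3 th -0.525 res 0.46
e centre y,z -85.3 230.3 rel tcp (np.float64(-0.1), np.float64(57.4)) L 196.5 th -0.523 res 0.45
f centre y,z 15.3 255.9 rel tcp (np.float64(1.1), np.float64(54.3)) L 195.9 th 0.014 res 0.44
g centre y,z 95.9 235.4 rel tcp (np.float64(-0.4), np.float64(52.1)) L 194.3 th 0.444 res 0.44
```

The fits are consistent: the lever is at about 0.444 with the latch out about 16 mm, and the grip has slid about 5 mm in the pads. Now ease in until the pin rests on the rim.

Call:
arm_command([
  [0,-0.0005,-0.001],
  [0.0001,-0.001,-0.002],
  [0.0001,-0.0013,-0.003],
  [0.0001,-0.0013,-0.003],
], yaw=[0,0,0,0])

```text
time: 10.85
tool_pos: [503.7, 94.1, 180.6]
tool_rot: [-2.148, -2.291, 0.001]
ft_force: [-3.7, -3.4, -7.6]
opening: 39.5
```

```bash
cat > st.py <<'E'
from h import *
import sys
s=sense(); f=s["ft_force"]; p=s["tool_pos"]
yy=(p[0]-509)*-.067+(p[1]-12.6)*.998; zz=p[2]+float(sys.argv[1])-60
th=np.arctan2(yy,zz); fy=f[1]*.998-f[0]*.067
print(s["time"],p.round(1),f.round(1),"L",np.hypot(yy,zz).round(1),"th",th.round(3),"Frad",round(fy*np.sin(th)+f[2]*np.cos(th),1),"Ftan",round(fy*np.cos(th)-f[2]*np.sin(th),1),"open",s["opening"].round(1))
E
python3 st.py 52.1
```

```text
Traceback (most recent call last):
  File "st.py", line 6, in <module>
    print(s["time"],p.round(1),f.round(1),"L",np.hypot(yy,zz).round(1),"th",th.round(3),"Frad",round(fy*np.sin(th)+f[2]*np.cos(th),1),"Ftan",round(fy*np.cos(th)-f[2]*np.sin(th),1),"open",s["opening"].round(1))
                                                                                                                                                                                           ^^^^^^^^^^^^^^^^^^
AttributeError: 'float' object has no attribute 'round'
```

```bash
sed -i 's/s\["opening"\].round(1)/round(s["opening"],1)/' st.py; python3 st.py 52.1
```

```text
10.85 [503.7  94.1 180.6] [-3.7 -3.4 -7.6] L 191.0 th 0.442 Frad -8.3 Ftan 0.4 open 39.5
```

Call:
arm_command([
  [0,-0.0005,-0.001],
  [0,-0.0009,-0.0018],
  [0,-0.0009,-0.0018],
], yaw=[0,0,0])

```text
time: 11.15
tool_pos: [503.8, 94.1, 180.3]
tool_rot: [-2.147, -2.291, -0.001]
ft_force: [-7.5, -0.6, 1.4]
opening: 39.7
```

```bash
python3 st.py 52.1
```

```text
11.15 [503.8  94.1 180.3] [-7.5 -0.6  1.4] L 190.7 th 0.442 Frad 1.2 Ftan -0.7 open 39.7
```

The pin is on the rim at about 0.442: the radial force went from -8.3 N to +1.2 N. Sweep in small steps towards +, watching for the radial force to turn inward again.

Call:
arm_command([
  [-0.0006,0.0017,-0.0008],
  [-0.0012,0.0034,-0.0017],
  [-0.0012,0.0034,-0.0017],
], yaw=[0,0,0])

```text
time: 11.45
tool_pos: [503.7, 96.3, 179.2]
tool_rot: [2.147, 2.291, 0.001]
ft_force: [-5.9, -5.1, 2.0]
opening: 39.8
```

```bash
python3 st.py 52.1
```

```text
11.45 [503.7  96.3 179.2] [-5.9 -5.1  2. ] L 190.7 th 0.455 Frad -0.3 Ftan -5.1 open 39.8
```

Call:
arm_command([
  [-0.001,0.0017,-0.0008],
  [-0.0017,0.0034,-0.0017],
  [-0.0017,0.0034,-0.0017],
], yaw=[0,0,0])

```text
time: 11.75
tool_pos: [503.4, 99.5, 177.7]
tool_rot: [2.146, 2.289, 0.004]
ft_force: [-2.3, -4.9, 0.3]
opening: 39.7
```

```bash
python3 st.py 52.1
```

```text
11.75 [503.4  99.5 177.7] [-2.3 -4.9  0.3] L 190.8 th 0.474 Frad -1.9 Ftan -4.3 open 39.7
```

Call:
arm_command([
  [-0.0004,0.0017,-0.001],
  [-0.0008,0.0034,-0.0021],
  [-0.0008,0.0034,-0.0021],
], yaw=[0,0,0])

```text
time: 12.05
tool_pos: [503.1, 103.1, 175.8]
tool_rot: [2.145, 2.289, 0.006]
ft_force: [0.3, -4.4, 2.8]
opening: 39.6
```

```bash
python3 st.py 52.1
```

```text
12.05 [503.1 103.1 175.8] [ 0.3 -4.4  2.8] L 190.8 th 0.495 Frad 0.4 Ftan -5.2 open 39.6
```

Call:
arm_command([
  [-0.0001,0.0017,-0.001],
  [-0.0002,0.0033,-0.002],
  [-0.0002,0.0033,-0.002],
], yaw=[0,0,0])

```text
time: 12.35
tool_pos: [502.8, 106.7, 173.6]
tool_rot: [2.145, 2.289, 0.006]
ft_force: [1.7, -3.4, 4.2]
opening: 39.9
```

```bash
python3 st.py 52.1
```

```text
12.35 [502.8 106.7 173.6] [ 1.7 -3.4  4.2] L 190.7 th 0.518 Frad 1.9 Ftan -5.1 open 39.9
```

Call:
arm_command([
  [-0.0001,0.0017,-0.0009],
  [-0.0002,0.0033,-0.0019],
  [-0.0002,0.0033,-0.0019],
], yaw=[0,0,0])

```text
time: 12.65
tool_pos: [502.4, 110.4, 171.5]
tool_rot: [2.146, 2.29, 0.007]
ft_force: [3.1, -1.7, 5.0]
opening: 39.7
```

```bash
python3 st.py 52.1
```

```text
12.65 [502.4 110.4 171.5] [ 3.1 -1.7  5. ] L 190.7 th 0.54 Frad 3.3 Ftan -4.2 open 39.7
```

Call:
arm_command([
  [0.0003,0.0016,-0.0009],
  [0.0005,0.0032,-0.0018],
  [0.0005,0.0032,-0.0018],
], yaw=[0,0,0])

```text
time: 12.95
tool_pos: [502.3, 113.6, 169.4]
tool_rot: [2.146, 2.291, 0.005]
ft_force: [0.9, -2.5, 6.3]
opening: 39.9
```

```bash
python3 st.py 52.1
```

```text
12.95 [502.3 113.6 169.4] [ 0.9 -2.5  6.3] L 190.6 th 0.56 Frad 4.0 Ftan -5.5 open 39.9
```

Call:
arm_command([
  [-0.0001,0.0016,-0.0009],
  [-0.0002,0.0032,-0.0018],
  [-0.0002,0.0032,-0.0018],
], yaw=[0,0,0])

```text
time: 13.25
tool_pos: [502.0, 116.8, 167.5]
tool_rot: [2.146, 2.291, 0.005]
ft_force: [1.4, -3.2, 5.2]
opening: 39.5
```

```bash
python3 st.py 52.1
```

```text
13.25 [502.  116.8 167.5] [ 1.4 -3.2  5.2] L 190.7 th 0.579 Frad 2.5 Ftan -5.6 open 39.5
```

Call:
arm_command([
  [-0.0001,0.0016,-0.0011],
  [-0.0002,0.0031,-0.0022],
  [-0.0002,0.0031,-0.0022],
], yaw=[0,0,0])

```text
time: 13.55
tool_pos: [501.8, 120.1, 165.1]
tool_rot: [2.147, 2.291, 0.005]
ft_force: [1.1, -1.2, 5.0]
opening: 39.7
```

```bash
python3 st.py 52.1
```

```text
13.55 [501.8 120.1 165.1] [ 1.1 -1.2  5. ] L 190.6 th 0.601 Frad 3.4 Ftan -3.9 open 39.7
```

Call:
arm_command([
  [-0.0001,0.0016,-0.0011],
  [-0.0002,0.0031,-0.0022],
  [-0.0002,0.0031,-0.0022],
], yaw=[0,0,0])

```text
time: 13.85
tool_pos: [501.5, 123.3, 162.7]
tool_rot: [2.147, 2.291, 0.005]
ft_force: [3.2, 0.8, 4.2]
opening: 39.9
```

```bash
python3 st.py 52.1
```

```text
13.85 [501.5 123.3 162.7] [3.2 0.8 4.2] L 190.5 th 0.622 Frad 3.7 Ftan -1.9 open 39.9
```

Call:
arm_command([
  [0,0.0016,-0.0011],
  [0,0.0031,-0.0022],
  [0,0.0031,-0.0022],
], yaw=[0,0,0])

```text
time: 14.15
tool_pos: [501.1, 126.0, 159.2]
tool_rot: [2.147, 2.291, 0.003]
ft_force: [6.8, -1.3, -1.2]
opening: 39.9
```

```bash
python3 st.py 52.1
```

```text
14.15 [501.1 126.  159.2] [ 6.8 -1.3 -1.2] L 189.2 th 0.645 Frad -2.0 Ftan -0.7 open 39.9
```

L fell 1.3 mm and the radial force turned inward at about 0.645. Probe inward 1.5 mm.

Call:
arm_command([
  [0.0006,-0.0004,-0.0006],
  [0.001,-0.0009,-0.0012],
  [0.001,-0.0009,-0.0012],
], yaw=[0,0,0])

```text
time: 14.45
tool_pos: [501.1, 126.1, 158.3]
tool_rot: [-2.147, -2.292, -0.003]
ft_force: [3.2, 3.9, 4.1]
opening: 39.7
```

```bash
python3 st.py 52.1; python3 look.py h wrist scene
python3 - <<'E'
from h import *
from fit import fit
s=sense(); fit("h",s["tool_pos"],s["tool_rot"])
E
```

```text
14.45 [501.1 126.1 158.3] [3.2 3.9 4.1] L 188.6 th 0.648 Frad 5.5 Ftan 0.4 open 39.7
14.45 [501.1 126.1 158.3] [-2.147 -2.292 -0.003] [3.2 3.9 4.1] [ 0.02  0.09  1.79  0.    1.26 -0.05]
wrist grip 7901 [500.5 131.6 223.2] [481.6 116.5 210. ] [519.5 141.8 227.7]
scene grip 178 [501.  134.8 221.3] [479.  120.8 207.4] [521.6 141.6 228.9]
h centre y,z 124.9 210.9 rel tcp (np.float64(-1.2), np.float64(52.6)) L 188.3 th 0.641 res 0.44
```

The pin is 2 mm below rim level but blocked at +5.5 N, probably on the notch's near corner. Continue a little further while pressing.

Call:
arm_command([
  [0.0002,0.0012,-0.0009],
  [0.0003,0.0022,-0.0017],
  [0.0003,0.0022,-0.0017],
], yaw=[0,0,0])

```text
time: 14.85
tool_pos: [501.0, 126.6, 155.4]
tool_rot: [2.148, 2.292, -0.002]
ft_force: [4.6, -1.8, -4.2]
opening: 39.9
```

```bash
python3 st.py 52.6
```

```text
14.85 [501.  126.6 155.4] [ 4.6 -1.8 -4.2] L 187.0 th 0.658 Frad -4.6 Ftan 0.9 open 39.9
```

Moving in now: L 187.0, force inward. Ease in along the lever.

Call:
arm_command([
  [0.0002,-0.0006,-0.0008],
  [0.0003,-0.0012,-0.0016],
  [0.0004,-0.0018,-0.0024],
  [0.0004,-0.0018,-0.0024],
], yaw=[0,0,0,0])

```text
time: 15.25
tool_pos: [501.2, 125.4, 153.5]
tool_rot: [-2.147, -2.292, 0.001]
ft_force: [2.1, -0.0, -4.7]
opening: 39.6
```

```bash
python3 st.py 52.6
```

```text
15.25 [501.2 125.4 153.5] [ 2.1 -0.  -4.7] L 184.8 th 0.659 Frad -3.8 Ftan 2.8 open 39.6
```

Call:
arm_command([
  [0,-0.0006,-0.0008],
  [0.0001,-0.0012,-0.0016],
  [0.0001,-0.0018,-0.0024],
  [0.0001,-0.0018,-0.0024],
], yaw=[0,0,0,0])

```text
time: 15.65
tool_pos: [501.3, 123.9, 151.3]
tool_rot: [-2.147, -2.292, 0.001]
ft_force: [-0.4, 4.1, -2.3]
opening: 39.7
```

```bash
python3 st.py 52.6
```

```text
15.65 [501.3 123.9 151.3] [-0.4  4.1 -2.3] L 182.1 th 0.66 Frad 0.7 Ftan 4.7 open 39.7
```

Call:
arm_command([
  [0,0.0006,-0.0008],
  [0,0.0002,-0.0016],
  [0,-0.0002,-0.0024],
  [0,-0.0006,-0.0033],
  [0,-0.0006,-0.0033],
], yaw=[0,0,0,0,0])

```text
time: 16.15
tool_pos: [501.6, 122.3, 147.9]
tool_rot: [2.148, 2.292, -0.002]
ft_force: [-1.6, -3.1, -2.9]
opening: 39.7
```

```bash
python3 st.py 52.6
```

```text
16.15 [501.6 122.3 147.9] [-1.6 -3.1 -2.9] L 178.4 th 0.664 Frad -4.1 Ftan -0.6 open 39.7
```

Call:
arm_command([
  [-0.0003,-0.0004,-0.0008],
  [-0.0004,-0.001,-0.0016],
  [-0.0004,-0.001,-0.0016],
], yaw=[0,0,0])

```text
time: 16.45
tool_pos: [501.6, 121.9, 146.9]
tool_rot: [2.148, 2.292, 0.0]
ft_force: [-0.7, -1.6, -0.8]
opening: 39.9
```

```bash
python3 st.py 52.6;  python3 look.py i wrist
python3 - <<'E'
from h import *
from fit import fit
s=sense(); fit("i",s["tool_pos"],s["tool_rot"])
E
```

```text
16.45 [501.6 121.9 146.9] [-0.7 -1.6 -0.8] L 177.4 th 0.666 Frad -1.6 Ftan -0.8 open 39.9
16.45 [501.6 121.9 146.9] [2.148 2.292 0.   ] [-0.7 -1.6 -0.8] [ 0.01  0.1   1.8   0.    1.23 -0.06]
wrist grip 7899 [500.9 127.5 211.9] [481.9 112.5 198.5] [519.8 137.7 216.4]
i centre y,z 120.9 199.5 rel tcp (np.float64(-1.1), np.float64(52.6)) L 176.8 th 0.661 res 0.44
```

Camera and arm now both give L of about 177, and rim contact was also about 1 mm short of nominal, so the latch looks home. Press a little more to confirm the bottom.

Call:
arm_command([
  [0,-0.0004,-0.0006],
  [0,-0.0006,-0.0009],
  [0,-0.0006,-0.0009],
], yaw=[0,0,0])

```text
time: 16.8
tool_pos: [501.8, 122.0, 146.7]
tool_rot: [-2.148, -2.293, -0.002]
ft_force: [-3.7, 0.2, 4.8]
opening: 39.8
```

```bash
python3 st.py 52.6
```

```text
16.8 [501.8 122.  146.7] [-3.7  0.2  4.8] L 177.3 th 0.667 Frad 4.1 Ftan -2.6 open 39.8
```

Bottomed: L unchanged at 177.3 while the force rose to +4 N outward. Release and rise.

Call:
arm_command([
  [0,0,0],
  [0,0,0],
  [0,0,0],
  [0,0,0],
  [0,0,0],
  [0,0,0],
  [0,0,0],
], yaw=[0,0,0,0,0,0,0], grip=1)

```text
time: 17.5
tool_pos: [501.4, 121.4, 145.8]
tool_rot: [-2.148, -2.292, -0.0]
ft_force: [-0.5, 0.7, -0.2]
opening: 88.2
```

Call:
arm_command([
  [0,0,0.008],
  [0,0,0.025],
  [0,0,0.05],
  [0,0,0.08],
  [0,0,0.105],
  [0,0,0.12],
  [0,0,0.125],
  [0,0,0.125],
], yaw=[0,0,0,0,0,0,0,0])

```text
time: 18.3
tool_pos: [501.5, 121.4, 271.0]
tool_rot: [2.148, 2.292, 0.001]
ft_force: [0.2, -0.3, -0.1]
opening: 88.4
```

```bash
python3 look.py j wrist scene
python3 - <<'E'
from h import *
from fit import fit
s=sense(); fit("j",s["tool_pos"],s["tool_rot"]); print(s["opening"],s["ft_force"])
im=np.load("scene_j_i.npy");z=cv2.resize(im[130:280,240:390],None,fx=4,fy=4,interpolation=cv2.INTER_CUBIC); save("sc_jz.png",z)
E
```

```text
18.3 [501.5 121.4 271. ] [2.148e+00 2.292e+00 1.000e-03] [ 0.2 -0.3 -0.1] [ 0.01 -0.01  1.66  0.    1.48 -0.06]
wrist grip 1551 [500.3 124.  211.3] [482.2 108.4 203. ] [520.4 137.  216. ]
scene grip 227 [506.2 128.4 214.2] [483.7 114.  194.1] [522.8 138.  400.9]
j centre y,z 120.9 197.7 rel tcp (np.float64(-0.4), np.float64(-71.8)) L 175.5 th 0.669 res 0.43
87.7869173415007 [ 0.25556254  0.09667738 -0.683417  ]
```

View pics/sc_jz.png

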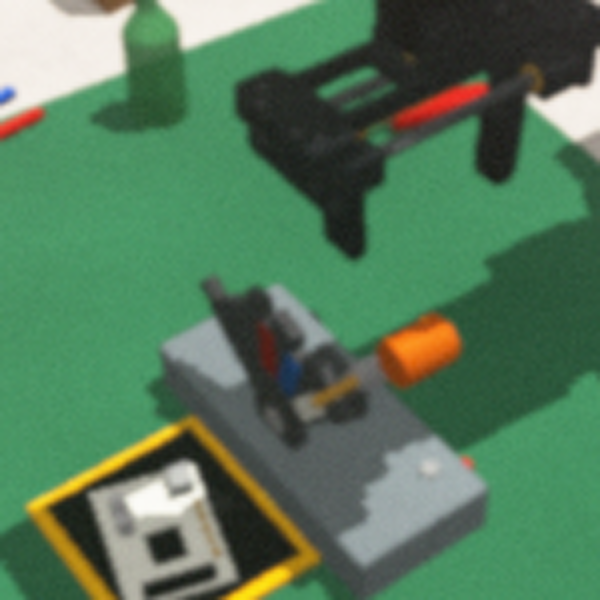

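View pics/wrist_j.png

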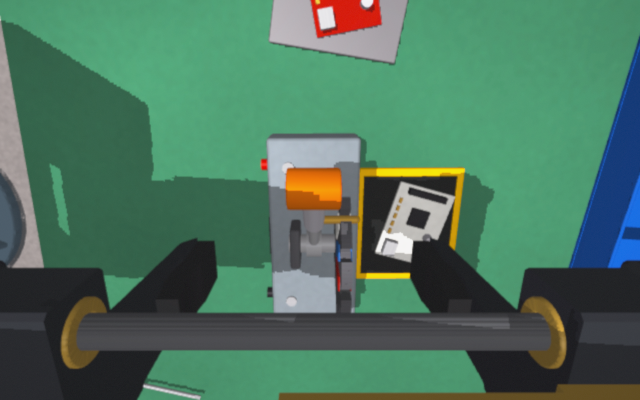

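The gripper is clear. The lever sits at about 0.667 with the grip at its fully-in distance from the hinge, and the boards look undisturbed. Handing in.

```bash
python3 -c "
from station import *
print(hand_in())"
```

```text
the job is handed in; nothing more can be done
None
```

The white board was on the bed, so I set the lever to the white notch and handed in at about 18.4 s of the 54 s.

**What I did:** I gripped the orange cross grip by its flat ends and pulled the latch out about 18 mm. I swung the lever over, then felt along the rim until the pin dropped in at about 0.65–0.67 rad. I eased it home under hold, pressed to confirm the bottom, and only then opened and backed away.

**Last checks:**
- **Latch home:** pressing further raised the outward force to about 4 N with no more travel.
- **Lever position:** after release, the wrist camera put it at about 0.67 rad. That is within the white window of 0.448–0.738, and too far for the blue notch even with the plate's full looseness.
- **Grip distance:** the camera gave 175.5 mm from the hinge against the nominal 178 mm. My estimates ran 1–2 mm short elsewhere too, so I take this as home.
- **Clear of the robot:** the gripper was open about 30 mm above the grip, with forces near zero.
- **Other items:** the boards and bystanders visible in the last pictures looked undisturbed. I did not measure them.

**What went wrong or disagreed:**
- **First close missed:** the fingers shut just above the grip. The reported tool height read about 40 mm lower than both cameras showed, so I trusted the cameras and went down further.
- **Slip during the swing:** the grip slid about 5 mm in the pads. The latch stayed held throughout.

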